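# Pack the drone field case

### The arm

A 6-joint arm with a two-finger parallel gripper is mounted at the origin on the work surface. World frame = base frame: x ahead of the robot, y to its left, z up, the work surface at z = 0. Lengths are in m, angles in degrees, forces in N, time in s.
With the tool pointing down it reaches from about 0.4 to 0.825 m from the base axis. Payload 7 kg.
Tool frame: the origin (TCP) lies midway between the tips of the shut fingers; the grasp point (between the pads) lies 19 mm behind it (ctrl.tcp_to_grasp is the distance from the TCP to the grasp point, in m); z points along the fingers, y is the line along which they close (so a half turn about z gives the same grasp; the last joint's range is limited). The gripper opens to 85 mm and grips with 20 to 120 N. Pads are 22 mm wide; open, the fingers measure 114 mm over their backs; the gripper's body (76 mm by 85 mm) begins 54 mm behind the grasp point. The pads swing forward as they close: fully open they stand 13 mm farther back than shut.
Start: joints at [93.856, 20.546, 0.682, 0, -70.136, -16.507], TCP at [0.148, 0.659, 0.231] pointing down, gripper open.
Joint ranges: [-176.03, 176.03], [-82.01, 121.73], [-58.28, 71.71], [-173.87, 95.51], [-174.79, -0.11], [-173.66, 173.66]. Speed limits (degrees/s): [136.94, 136.94, 172.46, 180, 180, 180].

### API

Orientations are given as a 3x3 rotation matrix whose columns are the frame's x, y, z axes.
In Python, from workcell import ctrl gives the robot as it stands. The module is installed in compiled form; this text tells all that it offers.
- The arm moves only by the tool arm_command, never from a script. Its arguments are lists of equal length, an entry for each row: "slide": the shift along the tool's x, y, z in cm, a list of three; "yaw": the turn about the tool's z in rad. In form: {"slide": [[tx, ty, tz], ...], "yaw": [yaw, ...]}. A call has 1 to 8 rows; each row is the pose to reach, as a shift and turn from the pose commanded when the call began, along the tool's axes at that moment; what a row does not reach only later rows make up. A row lasts 1/8 s, in which the tool goes at most 62.5 mm and 10.7 degrees, less where a joint would pass 70% of its speed; a pose out of reach is approached as far as the arm can. A call with a gripper value outside its range is refused whole. "gripper" is the opening, from 0 (shut) to 1 (fully open), set as the call begins (left out, the last holds). The fingers move at their own pace and stop on an object; the grip force is fixed at half the most. Time passes only in rows, so rows that repeat a pose let the fingers close. It gives the time, the measured TCP pose, the force, the opening and the grip force at its end, in the units of the state.
- ctrl.observe(): the state, without advancing time (a new reading comes with each control period).
- ctrl.camera(name): name is "scene" or "side" or "wrist"; returns the picture (420x560x3 uint8, blue, green, red); there is no depth.
- ctrl.camera_model(name): a dict with "fov_y" (degrees; the focal length in pixels is half the picture's height over the tangent of half this angle, whatever the lens; pixels are square), "cx", "cy" (the principal point, pixels), "k1" (the pictures are not rectified: a ray, as slopes to the right and down, at radius r is drawn at 1 + k1 r^2 times it, then the intrinsics apply), "camera_from_world" (4x4, takes a point from world to camera coordinates). Camera axes: x right, y up, looking along -z (the intrinsics and any distortion apply to the point x, -y, -z); pixel columns grow to the right and rows downward; lengths in m; the calibration is good to about 2 mm. A picture is of the moment at which its call begins: read the wrist's pose just before it. camera_model takes no time and is no camera call; for the wrist camera it gives the pose at the moment of the call.
- ctrl.job_done(): hands the job in; it is judged then, once.
Trained networks look in the newest picture that a camera, given by its name, has taken for a name from the list of things; names that differ only in an ending like _2 or _b are one class to them, and where a whole thing is asked for, a point or a joint stands for the part that bears it (a point fixed in the world has none). Each returns a list of dicts, best first, with "p" (0 to 1); they miss things now and then, are a little off and sometimes report something else, mostly with a low value. They report only what shows in the picture. A call takes as long as a camera call. They do not tell look-alikes from the thing itself.
- ctrl.masks_of(thing, camera): "pixels" (420x560 bool, what is visible of it) and "position" ([row, column] in pixels, amid what is visible of it).
- ctrl.place_of(thing, camera): "position" ([row, column] in pixels: a listed point, or the origin of a listed thing).
The state is a dict: "t": time; "joint_pos": joint angles; "qvel": joint speeds; "joint_efforts": joint torques, N m; "position": TCP position; "tool_rot": TCP orientation; "ft_force": force on the tool from outside, world axes, zero at the start; "torque": the same for the moment, N m; "width": finger opening in m; "finger_force": force on a finger pad.
Only numpy, scipy, OpenCV 4.12 (cv2) and the standard library are available. Lean on these libraries where they do the work, as an engineer would, in place of code of your own. Each camera call takes 0.05 s, during which the arm holds its last target. There are 200 camera calls.

### The job

Pack the open aluminium case for the next flight: put the medium-length battery, the short battery, the slim motor and the square camera each upright, camera lens up, all the way down into the foam pocket cut for its shape. The longest battery and the wide motor look alike but have no pocket: leave them standing where they are. Set the parts down, do not drop them.

Things in the scene. Friction and masses are not known exactly. Their poses are not given: they have to be found in the camera images.
- battery: the medium battery: a dark block 90 long x 38 wide x 55 mm high, about 0.3 kg, standing on its long narrow side, a brass contact on top near one end. Origin at the centre of its underside, z up, y along its length, x across its width.
- small_battery: the short battery: a dark block 60 long x 34 wide x 55 mm high, about 0.2 kg, standing on its long narrow side, a brass contact on top near one end. Origin at the centre of its underside, z up, y along its length, x across its width.
- long_battery: the longest battery, to be left alone: a dark block 120 long x 38 wide x 55 mm high, standing on its long narrow side, a brass contact on top near one end. Origin at the centre of its underside, z up, y along its length, x across its width.
- motor: the slim motor: an upright dark steel cylinder 48 mm across and 50 mm high, with a pale hub 17 mm across and 10 mm high (with its shaft) on top, about 0.2 kg. Origin at the centre of its underside, z up.
- wide_motor: the wide motor, to be left alone: the same look, 68 mm across and 50 mm high, with a pale hub on top. Origin at the centre of its underside, z up.
- camera: the mapping camera: a black block 54 x 54 mm and 50 mm high, a round lens 38 mm across and 6 mm high on top, about 0.24 kg. Origin at the centre of its underside, z up, x and y square to its sides.
- pocket_long: the long rectangular pocket in the case's foam, for the medium battery, 54 mm along x by 106 mm along y; 18 mm deep, pale floor, in level dark foam. Origin: centre of its floor (58 mm over the table), z up, x and y along the case's sides, y along its long side. The case is fixed, 208 x 256 mm and 80 mm high, its rim 4 mm over the foam; its lid lies folded back, away from the robot.
- pocket_short: the shorter rectangular pocket, for the short battery, 50 mm along x by 76 mm along y; 18 mm deep, pale floor, in level dark foam. Origin: centre of its floor (58 mm over the table), z up, x and y along the case's sides, y along its long side. The four pockets lie two by two, 96 mm apart along x and 120 mm along y; which lies where changes.
- pocket_square: the square pocket, for the camera, 70 x 70 mm; 18 mm deep, pale floor, in level dark foam. Origin: centre of its floor (58 mm over the table), z up, x and y along the case's sides, y along its long side.
- pocket_round: the round pocket, for the slim motor, 64 mm across; 18 mm deep, pale floor, in level dark foam. Origin: centre of its floor (58 mm over the table), z up, x and y along the case's sides, y along its long side.
Mind the look-alikes: they are no part of the job. Leave any brown look-alike of the small_battery alone.

How it is judged:
By the outcome, as a careful person would: the job done as asked, in the order asked, and still so for the second after the job is handed in, with the robot touching nothing.
It also fails if it takes over 99 s, if anything falls off the work surface, if the arm or the gripper's body presses on something with over 40 N, if the wrist force passes 120 N, or if a joint passes its speed limit or range.

## Working session

There is one attempt and no reset: what is moved stays moved. The work goes in short steps, Python scripts to look and compute and a tool call to move; the robot and the scene stay as the last step left them, time stands still between calls to the robot, and variables do not carry over. Pictures are saved under pics/ and viewed, at most 17 in all, crops included, and the job is handed in when it is done.

Besides the shell and the picture viewer there is one more tool, called after ">>>" as name(argument=value, ...) on one line, values as JSON. arm_command: Moves the arm, as the interface text tells. Its arguments: {"type":"object","properties":{"slide":{"type":"array"},"yaw":{"type":"array"},"gripper":{"type":"number"}},"required":["slide","yaw"]}

```bash
mkdir -p pics
cat > h.py <<'E'
import numpy as np, cv2
from workcell import ctrl
def und(m,px):
    f=210/np.tan(np.radians(m["fov_y"])/2)
    d=np.array([(px[1]-m["cx"])/f,(px[0]-m["cy"])/f]); u=d.copy()
    for _ in range(20): u=d/(1+m["k1"]*(u@u))
    return u
def ray(m,px):
    u=und(m,px); T=np.array(m["camera_from_world"]); R=T[:3,:3]
    return -R.T@T[:3,3], R.T@np.array([u[0],-u[1],-1.])
def at_z(m,px,z):
    o,d=ray(m,px); return o+d*(z-o[2])/d[2]
def proj(m,P):
    T=np.array(m["camera_from_world"]); c=T[:3,:3]@np.array(P)+T[:3,3]
    u=np.array([c[0],-c[1]])/-c[2]; u=u*(1+m["k1"]*(u@u))
    f=210/np.tan(np.radians(m["fov_y"])/2)
    return np.array([m["cy"]+f*u[1],m["cx"]+f*u[0]])
def tri(rays):
    A=0;b=0
    for o,d in rays:
        d=d/np.linalg.norm(d);M=np.eye(3)-np.outer(d,d);A=A+M;b=b+M@o
    return np.linalg.solve(A,b)
def snap(n,fn=None):
    m=ctrl.camera_model(n);im=ctrl.camera(n)
    if fn: cv2.imwrite("pics/"+fn+".png",im)
    return m,im
E
python3 - <<'E'
from h import *
for n in ("scene","side","wrist"):
    m,im=snap(n,n+"0"); print(n,m["fov_y"],m["k1"],np.round(ray(m,(210,280)),2).tolist())
ims=[cv2.imread(f"pics/{n}0.png") for n in("scene","side","wrist")]
s=ctrl.observe();print(s["t"],s["position"],np.round(s["tool_rot"],3).tolist(),s["width"])
E
```

```text
scene 53.45311782812391 -0.042297636336938144 [[1.09, -0.56, 1.02], [-0.48, 0.45, -0.75]]
side 49.03329683345197 -0.12305607429146202 [[0.22, 0.73, 0.89], [0.2, -0.63, -0.75]]
wrist 66.14536797483126 -0.07690295546076768 [[0.21, 0.64, 0.37], [-0.26, 0.06, -0.96]]
0.15 [0.14779941 0.65826371 0.23059871] [[0.976, -0.219, -0.0], [-0.219, -0.976, -0.001], [0.0, 0.001, -1.0]] 0.08551693756249147
```

View pics/scene0.png

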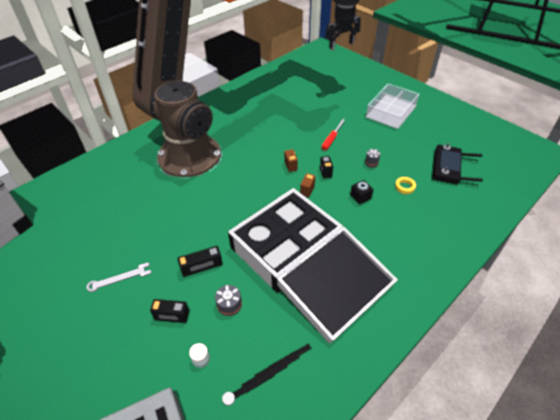

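View pics/side0.png

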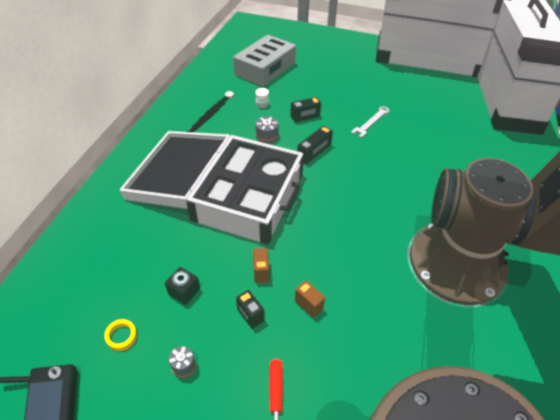

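Run:
```python
from h import *
names=["battery","small_battery","long_battery","motor","wide_motor","camera","pocket_long","pocket_short","pocket_square","pocket_round"]
M={c:ctrl.camera_model(c) for c in("scene","side")}
for n in names:
    z=.058 if "pocket" in n else 0
    for c in M:
        for r in ctrl.place_of(n,c):
            if r["p"]>.2: print(n,c,round(r["p"],2),np.round(r["position"]),np.round(at_z(M[c],r["position"],z)[:2],3))
```

```text
battery scene 0.87 [316. 169.] [ 0.501 -0.421]
battery side 0.56 [116. 307.] [ 0.498 -0.417]
battery side 0.49 [171. 271.] [ 0.523 -0.145]
small_battery scene 0.55 [164. 289.] [0.298 0.229]
small_battery scene 0.5 [174. 326.] [0.427 0.285]
small_battery scene 0.22 [236. 309.] [0.576 0.041]
small_battery side 0.91 [306. 309.] [0.305 0.228]
small_battery side 0.73 [317. 249.] [0.419 0.296]
small_battery side 0.59 [272. 259.] [0.439 0.18 ]
long_battery scene 0.63 [263. 202.] [ 0.424 -0.256]
long_battery side 0.83 [148. 316.] [ 0.43 -0.28]
motor scene 0.73 [164. 370.] [0.5   0.438]
motor side 0.7 [365. 182.] [0.507 0.44 ]
wide_motor scene 0.66 [302. 229.] [ 0.581 -0.281]
wide_motor side 0.64 [318. 249.] [0.418 0.298]
wide_motor side 0.59 [132. 265.] [ 0.596 -0.298]
wide_motor side 0.34 [193. 219.] [ 0.626 -0.018]
camera scene 0.83 [196. 360.] [0.579 0.286]
camera side 0.84 [292. 185.] [0.577 0.286]
camera side 0.42 [193. 220.] [ 0.623 -0.021]
pocket_long scene 0.78 [254. 280.] [ 0.592 -0.098]
pocket_long scene 0.53 [317. 171.] [ 0.541 -0.429]
pocket_long scene 0.25 [266. 200.] [ 0.467 -0.284]
pocket_long side 0.67 [161. 244.] [ 0.584 -0.099]
pocket_long side 0.44 [150. 315.] [ 0.416 -0.205]
pocket_short scene 0.79 [233. 310.] [0.598 0.018]
pocket_short side 0.92 [195. 219.] [0.596 0.037]
pocket_square scene 0.95 [216. 291.] [0.513 0.024]
pocket_square side 0.64 [202. 260.] [0.494 0.025]
pocket_round scene 0.65 [235. 258.] [ 0.498 -0.095]
pocket_round side 0.58 [173. 273.] [ 0.496 -0.082]
```

The scene view shows the case at the centre (238,300). The small battery (166,326), camera (190,362) and slim motor (158,372) stand to the robot's left. The long battery (262,200), medium battery (310,169) and wide motor (298,229) stand to its right, and two brown look-alikes are at (160,290) and (184,307). The side view agrees.

```bash
cat >> h.py <<'E'
def go(x,y,z,h=None):
    s=ctrl.observe();R=np.array(s["tool_rot"]);p=np.array(s["position"])
    c=np.degrees(np.arctan2(R[1,0],R[0,0]))
    d=R.T@(np.array([x,y,z])-p)*100
    dy=0 if h is None else -(((h-c)+180)%360-180)
    print("t%.2f head %.1f"%(s["t"],c),"slide",np.round(d,1).tolist(),"yaw %.3f"%np.radians(dy), "rows",max(np.linalg.norm(d)/6.25,abs(dy)/10.7).round(1))
E
python3 -c "
from h import *
go(.47,.34,.25,0)"
```

```text
t1.15 head -12.6 slide [38.4, 24.0, -1.9] yaw -0.221 rows 7.3
```

>>> arm_command(slide=[[38.4,24,-2],[38.4,24,-2],[38.4,24,-2],[38.4,24,-2],[38.4,24,-2],[38.4,24,-2],[38.4,24,-2],[38.4,24,-2]], yaw=[-0.22,-0.22,-0.22,-0.22,-0.22,-0.22,-0.22,-0.22], gripper=1)

```text
t: 2.15
position: [0.4719, 0.3378, 0.2517]
tool_rot: [[1.0, -0.004, 0.0], [-0.004, -1.0, 0.0], [0.0, -0.0, -1.0]]
ft_force: [-0.1, -0.2, -0.4]
width: 0.0852
finger_force: 0.0
```

Run:
```python
from h import *
m,im=snap("wrist","w1")
for n in ["small_battery","motor","camera"]:
    for r in ctrl.place_of(n,"wrist"):
        if r["p"]>.2: print(n,round(r["p"],2),np.round(r["position"]),np.round(at_z(m,r["position"],0)[:2],3))
go(.56,-.04,.3,0)
```

```text
small_battery 0.89 [205. 408.] [0.434 0.176]
small_battery 0.61 [216. 318.] [0.42  0.292]
small_battery 0.6 [295. 362.] [0.305 0.227]
motor 0.82 [156. 196.] [0.497 0.443]
camera 0.68 [ 83. 327.] [0.58  0.285]
t2.35 head -0.1 slide [9.1, 38.0, -4.9] yaw -0.001 rows 6.3
```

View pics/w1.png

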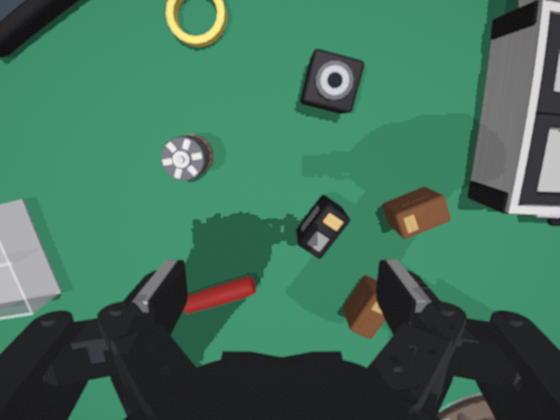

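The wrist view shows the dark small battery at (225,323), the slim motor at (158,186) and the camera at (80,333). The brown look-alikes are at (212,417) and (305,365).

>>> arm_command(slide=[[9,38,-5],[9,38,-5],[9,38,-5],[9,38,-5],[9,38,-5],[9,38,-5],[9,38,-5],[9,38,-5]], yaw=[0,0,0,0,0,0,0,0])

```text
t: 3.35
position: [0.5598, -0.0395, 0.3011]
tool_rot: [[1.0, -0.001, -0.0], [-0.001, -1.0, 0.0], [-0.0, -0.0, -1.0]]
ft_force: [0.3, 0.7, -0.2]
width: 0.0855
finger_force: 0.0
```

Run:
```python
from h import *
m,im=snap("wrist","w2")
out={}
for n in ["pocket_long","pocket_short","pocket_square","pocket_round"]:
    for r in ctrl.place_of(n,"wrist")[:2]:
        if r["p"]>.3: print(n,round(r["p"],2),np.round(r["position"]),np.round(at_z(m,r["position"],.058)[:2],4))
g=cv2.cvtColor(im,cv2.COLOR_BGR2GRAY);_,b=cv2.threshold(g,110,255,0)
hsv=cv2.cvtColor(im,cv2.COLOR_BGR2HSV);b[hsv[...,1]>60]=0
cs,_=cv2.findContours(b,cv2.RETR_CCOMP,2)
for c in cs:
    a=cv2.contourArea(c)
    if 1000<a<20000:
        P=np.array([at_z(m,(q[0][1],q[0][0]),.058)[:2]*1000 for q in c],np.float32)
        (x,y),wh,an=cv2.minAreaRect(P);print(a,round(x,1),round(y,1),np.round(wh,1),round(an,1))
go(.50,-.38,.25,0)
```

```text
pocket_long 0.96 [148. 331.] [ 0.5943 -0.0977]
pocket_short 0.66 [148. 224.] [0.5943 0.0286]
pocket_square 0.63 [226. 230.] [0.4973 0.0258]
pocket_round 0.89 [228. 322.] [ 0.495  -0.0903]
1708.0 494.5 -92.9 [61.1 60.1] 89.9
2626.0 498.7 29.9 [70.8 67.1] 88.4
1619.5 584.9 -278.4 [63.  61.5] 14.7
4045.0 592.2 -93.8 [107.   55.2] 88.2
2694.0 595.8 26.8 [76.7 51.4] 88.1
10712.0 565.3 -2.2 [340.4 384.2] 89.9
t3.60 head 0.1 slide [-6.0, 34.2, 5.1] yaw 0.001 rows 5.6
```

View pics/w2.png

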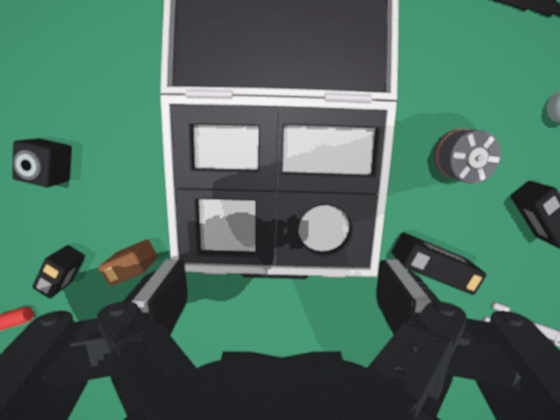

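The case view shows the long pocket at (150,330), the short at (148,226), the square at (225,227) and the round at (228,325). The case is turned about −1.8°. Next is the medium battery.

>>> arm_command(slide=[[-6,34,5],[-6,34,5],[-6,34,5],[-6,34,5],[-6,34,5],[-6,34,5],[-6,34,5]], yaw=[0,0,0,0,0,0,0])

```text
t: 4.47
position: [0.4988, -0.3809, 0.25]
tool_rot: [[1.0, -0.003, -0.002], [-0.003, -1.0, 0.001], [-0.002, -0.001, -1.0]]
ft_force: [0.9, 1.0, -0.4]
width: 0.0856
finger_force: 0.0
```

```bash
cat >> h.py <<'E'
def look(n,near,ztop,fn=None,cam="wrist"):
    """mask of the thing nearest to `near`, rect of its mask on the plane of its top"""
    m,im=snap(cam,fn); best=None
    for r in ctrl.masks_of(n,cam):
        q=at_z(m,r["position"],ztop)[:2];d=np.linalg.norm(q-near)
        if r["p"]>.15 and (best is None or d<best[0]): best=(d,r,q)
    d,r,q=best
    c=max(cv2.findContours(r["pixels"].astype(np.uint8),cv2.RETR_EXTERNAL,2)[0],key=cv2.contourArea)
    P=np.array([at_z(m,(v[0][1],v[0][0]),ztop)[:2]*1000 for v in c],np.float32)
    (x,y),wh,an=cv2.minAreaRect(P)
    print(n,"p%.2f"%r["p"],"px",np.round(r["position"]),"rect on top plane",round(x,1),round(y,1),np.round(wh,1),round(an,1))
    return m,im,r
E
python3 - <<'E'
from h import *
look("battery",np.array([.5,-.42]),.055,"w3")
for r in ctrl.place_of("battery","wrist"): print(r["p"],r["position"],at_z(ctrl.camera_model("wrist"),r["position"],0))
E
```

```text
battery p0.95 px [178. 312.] rect on top plane 505.3 -413.6 [93.5 39.2] 41.0
0.81 [173.0, 308.3] [ 0.50333329 -0.41131048  0.        ]
```

View pics/w3.png

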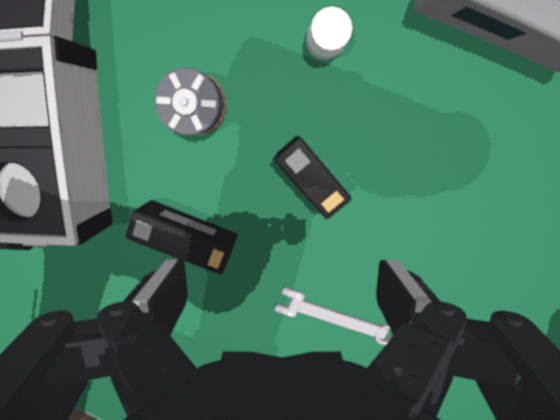

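The battery lies from (145,288) to (210,338). Its rect is 93 x 39 mm at 41°, so it is the medium one, standing clear.

Run:
```python
from h import *
print(np.round(ctrl.observe()["joint_pos"],1)); go(.5045,-.413,.10,41)
```

```text
[-19.3  15.4  -4.   -0.  -70.6 109.4]
t4.62 head 0.0 slide [0.5, 3.4, 15.1] yaw -0.715 rows 3.8
```

>>> arm_command(slide=[[0.5,3.4,15],[0.5,3.4,15],[0.5,3.4,15],[0.5,3.4,15],[0.5,3.4,15],[0.5,3.4,15],[0.5,3.4,15],[0.5,3.4,15]], yaw=[2.426,2.426,2.426,2.426,2.426,2.426,2.426,2.426])

```text
t: 5.62
position: [0.5056, -0.4121, 0.102]
tool_rot: [[0.066, -0.998, 0.001], [-0.998, -0.066, -0.0], [0.0, -0.001, -1.0]]
ft_force: [0.2, 0.2, 0.1]
width: 0.0851
finger_force: 0.0
```

Run:
```python
from h import *
go(.5045,-.413,.10,-139)
```

```text
t5.62 head -86.2 slide [0.1, 0.1, 0.2] yaw 0.921 rows 4.9
```

>>> arm_command(slide=[[0,0,0],[0,0,0],[0,0,0],[0,0,0],[0,0,0],[0,0,0]], yaw=[0.92,0.92,0.92,0.92,0.92,0.92])

```text
t: 6.38
position: [0.5054, -0.4124, 0.102]
tool_rot: [[-0.749, -0.662, 0.001], [-0.662, 0.749, -0.0], [-0.0, -0.001, -1.0]]
ft_force: [-0.0, -0.1, 0.3]
width: 0.0853
finger_force: 0.0
```

Run:
```python
from h import *
look("battery",np.array([.5,-.42]),.055,"w4")
go(.5045,-.413,.022,-139)
```

```text
battery p0.62 px [221. 281.] rect on top plane 501.4 -416.7 [93.5 37.8] 41.2
t6.47 head -138.4 slide [0.1, 0.0, 8.0] yaw 0.011 rows 1.3
```

View pics/w4.png

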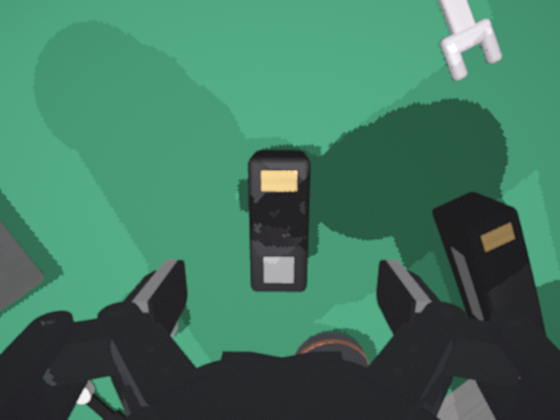

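The battery is centred between the open fingers and aligned with them at (220,280), so I descend.

>>> arm_command(slide=[[0.3,0,4],[0.3,0,8],[0.3,0,8],[0.3,0,8]], yaw=[0.01,0.01,0.01,0.01])

```text
t: 6.98
position: [0.5031, -0.416, 0.0227]
tool_rot: [[-0.756, -0.654, 0.001], [-0.654, 0.756, -0.001], [-0.0, -0.001, -1.0]]
ft_force: [0.5, 0.3, 0.4]
width: 0.0854
finger_force: 0.0
```

>>> arm_command(slide=[[0,0,0],[0,0,0],[0,0,0],[0,0,0],[0,0,0],[0,0,0]], yaw=[0,0,0,0,0,0], gripper=0)

```text
t: 7.72
position: [0.5029, -0.4162, 0.0226]
tool_rot: [[-0.757, -0.653, 0.002], [-0.653, 0.757, -0.001], [-0.001, -0.002, -1.0]]
ft_force: [-0.5, 1.2, 7.3]
width: 0.0373
finger_force: 61.6
```

>>> arm_command(slide=[[0,0,-6],[0,0,-12],[0,0,-16],[0,0,-16]], yaw=[0,0,0,0])

```text
t: 8.22
position: [0.5035, -0.4164, 0.185]
tool_rot: [[-0.758, -0.653, 0.006], [-0.653, 0.758, -0.003], [-0.003, -0.006, -1.0]]
ft_force: [0.3, -0.4, -4.0]
width: 0.0371
finger_force: 62.5
```

Run:
```python
from h import *
s=ctrl.observe();print(s["position"],s["width"],s["ft_force"])
go(.5914,-.094,.17,-91.8)
```

```text
[ 0.50346117 -0.41638476  0.18499068] 0.03707253589867826 [ 0.30050815 -0.44802857 -4.04758753]
t8.22 head -139.3 slide [-27.7, 18.7, 1.5] yaw -0.828 rows 5.4
```

>>> arm_command(slide=[[-27.7,18.7,1.4],[-27.7,18.7,1.4],[-27.7,18.7,1.4],[-27.7,18.7,1.4],[-27.7,18.7,1.4],[-27.7,18.7,1.4],[-27.7,18.7,1.4],[-27.7,18.7,1.4]], yaw=[-0.828,-0.828,-0.828,-0.828,-0.828,-0.828,-0.828,-0.828])

```text
t: 9.22
position: [0.5891, -0.0939, 0.1662]
tool_rot: [[-0.033, -0.999, -0.002], [-0.999, 0.033, -0.0], [0.0, 0.002, -1.0]]
ft_force: [-0.3, -0.1, -3.3]
width: 0.0371
finger_force: 62.3
```

Run:
```python
from h import *
m,im=snap("wrist","w5")
go(.5914,-.094,.10,-91.8)
```

```text
t9.28 head -91.9 slide [-0.0, -0.2, 6.7] yaw -0.002 rows 1.1
```

View pics/w5.png

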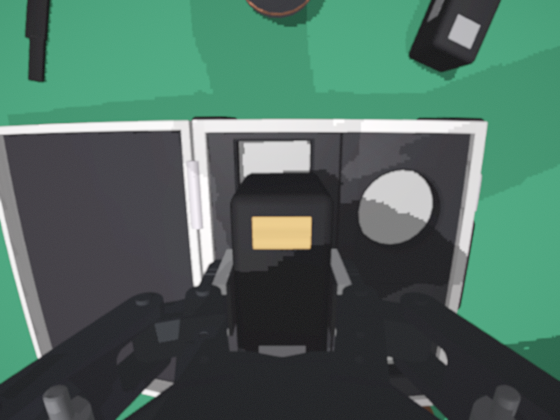

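The battery is held square over the long pocket at column 281, and the pocket centre is at about column 277. That is 2 mm towards +x, which agrees with the computed move.

>>> arm_command(slide=[[0,-0.2,3],[0,-0.2,6],[0,-0.2,7.5],[0,-0.2,8.1],[0,-0.2,8.1]], yaw=[0,0,0,0,0])

```text
t: 9.9
position: [0.5923, -0.0937, 0.0866]
tool_rot: [[-0.032, -0.999, 0.0], [-0.999, 0.032, -0.0], [0.0, -0.0, -1.0]]
ft_force: [-1.2, 0.1, -3.2]
width: 0.0373
finger_force: 62.3
```

>>> arm_command(slide=[[0,0,0.3],[0,0,0.5],[0,0,0.6],[0,0,0.6]], yaw=[0,0,0,0])

```text
t: 10.4
position: [0.5922, -0.0933, 0.0806]
tool_rot: [[-0.032, -0.999, 0.0], [-0.999, 0.032, -0.0], [0.0, -0.0, -1.0]]
ft_force: [0.3, -0.5, -1.6]
width: 0.037
finger_force: 62.6
```

>>> arm_command(slide=[[0,0,0.1],[0,0,0.1]], yaw=[0,0])

```text
t: 10.65
position: [0.5922, -0.0933, 0.0806]
tool_rot: [[-0.032, -1.0, 0.001], [-1.0, 0.032, -0.0], [0.0, -0.001, -1.0]]
ft_force: [-3.8, 2.3, 7.8]
width: 0.0373
finger_force: 63.8
```

>>> arm_command(slide=[[0,0,0],[0,0,0],[0,0,0],[0,0,0]], yaw=[0,0,0,0], gripper=0.75)

```text
t: 11.15
position: [0.5921, -0.0933, 0.0792]
tool_rot: [[-0.032, -0.999, -0.0], [-0.999, 0.032, -0.0], [0.0, 0.0, -1.0]]
ft_force: [-0.5, 0.3, -0.0]
width: 0.0639
finger_force: 0.0
```

>>> arm_command(slide=[[0,0,-3],[0,0,-9],[0,0,-15],[0,0,-19],[0,0,-19]], yaw=[0,0,0,0,0])

```text
t: 11.78
position: [0.5937, -0.0934, 0.2734]
tool_rot: [[-0.032, -0.999, 0.007], [-0.999, 0.032, 0.0], [-0.001, -0.007, -1.0]]
ft_force: [0.9, -0.5, -1.2]
width: 0.0639
finger_force: 0.0
```

Run:
```python
from h import *
snap("wrist","w6"); snap("side","s6"); m=ctrl.camera_model("side")
im=cv2.imread("pics/s6.png")[100:260,180:330]
w=cv2.imread("pics/w6.png")
cv2.imwrite("pics/c6.png",np.hstack([cv2.resize(im,(394,420)),w[:, 100:460]]))
go(.40,.28,.20,-50)
```

```text
t11.88 head -91.8 slide [-36.7, 20.4, 6.9] yaw -0.730 rows 6.8
```

View pics/c6.png

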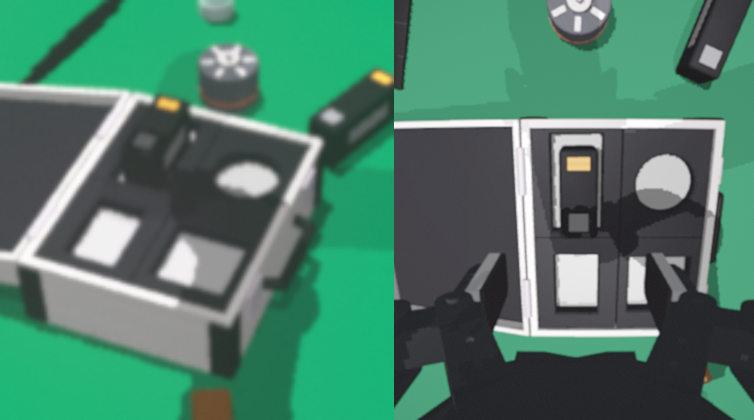

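The medium battery is upright and fully in the long pocket, at about (580,185) in the right half of the crop. The small battery is next.

>>> arm_command(slide=[[-36.7,18,5],[-36.7,18,5],[-36.7,18,5],[-36.7,18,5],[-36.7,18,5],[-36.7,18,5],[-36.7,18,5],[-36.7,18,5]], yaw=[-0.85,-0.85,-0.85,-0.85,-0.85,-0.85,-0.85,-0.85], gripper=1)

```text
t: 12.88
position: [0.4222, 0.2806, 0.2174]
tool_rot: [[0.732, -0.681, -0.002], [-0.681, -0.732, -0.002], [0.0, 0.003, -1.0]]
ft_force: [0.2, 0.1, -0.6]
width: 0.0854
finger_force: 0.0
```

Run:
```python
from h import *
look("small_battery",np.array([.42,.293]),.055,"w7")
go(.42,.293,.12,-40)
```

```text
small_battery p0.83 px [197. 278.] rect on top plane 420.0 288.3 [34.3 66. ] 54.9
t12.97 head -43.1 slide [-1.2, -0.8, 9.8] yaw -0.054 rows 1.6
```

View pics/w7.png

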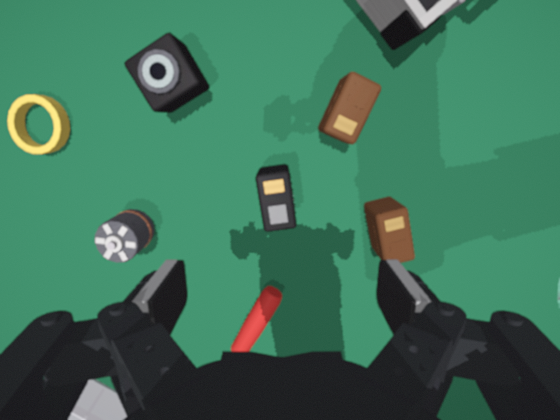

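The dark small battery is at (197,277), leaning about 8° from the tool axis, with both brown ones clear of the fingers. I descend at heading −35°.

```bash
python3 -c "
from h import *
go(.418,.290,.0225,-35)"
```

```text
t12.97 head -43.1 slide [-1.1, -0.5, 19.6] yaw -0.141 rows 3.1
```

>>> arm_command(slide=[[-1.1,-0.5,4],[-1.1,-0.5,9],[-1.1,-0.5,12],[-1.1,-0.5,15],[-1.1,-0.5,19.5],[-1.1,-0.5,19.5],[-1.1,-0.5,19.5]], yaw=[-0.14,-0.14,-0.14,-0.14,-0.14,-0.14,-0.14])

```text
t: 13.85
position: [0.42, 0.2903, 0.0253]
tool_rot: [[0.818, -0.576, 0.001], [-0.576, -0.818, 0.0], [0.0, -0.0, -1.0]]
ft_force: [0.2, 0.4, -0.2]
width: 0.0851
finger_force: 0.0
```

>>> arm_command(slide=[[0,0,0],[0,0,0],[0,0,0],[0,0,0],[0,0,0],[0,0,0]], yaw=[0,0,0,0,0,0], gripper=0)

```text
t: 14.6
position: [0.4196, 0.2909, 0.0253]
tool_rot: [[0.818, -0.575, 0.001], [-0.575, -0.818, 0.001], [0.0, -0.001, -1.0]]
ft_force: [-1.5, 0.2, 7.8]
width: 0.033
finger_force: 60.8
```

>>> arm_command(slide=[[0,0,-6],[0,0,-12],[0,0,-16],[0,0,-16]], yaw=[0,0,0,0])

```text
t: 15.1
position: [0.4203, 0.2919, 0.1879]
tool_rot: [[0.818, -0.575, 0.004], [-0.575, -0.818, 0.006], [0.0, -0.007, -1.0]]
ft_force: [0.4, 0.0, -2.0]
width: 0.0331
finger_force: 60.5
```

```bash
python3 -c "
from h import *
go(.5952,.026,.17,-91.8)"
```

```text
t15.10 head -35.1 slide [29.6, 11.7, 1.7] yaw 0.990 rows 5.3
```

>>> arm_command(slide=[[29.6,11.7,1.7],[29.6,11.7,1.7],[29.6,11.7,1.7],[29.6,11.7,1.7],[29.6,11.7,1.7],[29.6,11.7,1.7],[29.6,11.7,1.7],[29.6,11.7,1.7]], yaw=[0.99,0.99,0.99,0.99,0.99,0.99,0.99,0.99])

```text
t: 16.1
position: [0.5934, 0.0249, 0.1666]
tool_rot: [[-0.03, -1.0, -0.001], [-1.0, 0.03, -0.0], [0.0, 0.001, -1.0]]
ft_force: [-0.5, 0.8, -1.6]
width: 0.033
finger_force: 60.5
```

Run:
```python
from h import *
snap("wrist","w8")
go(.5952,.026,.088,-91.8)
```

```text
t16.15 head -91.7 slide [-0.1, -0.2, 7.9] yaw 0.002 rows 1.3
```

View pics/w8.png

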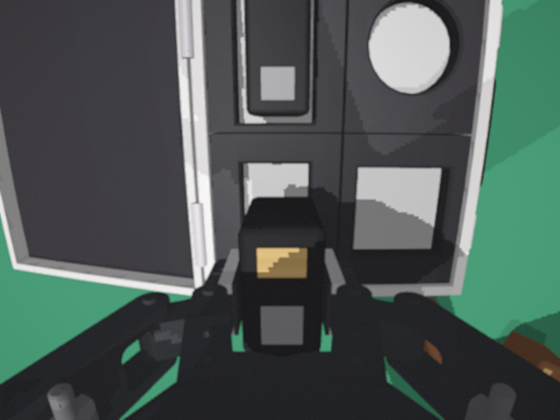

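The small battery is held upright above the short pocket, whose centre column is 277, about 2 mm towards +x as computed. I lower it.

>>> arm_command(slide=[[-0.1,-0.2,3],[-0.1,-0.2,6],[-0.1,-0.2,7.4],[-0.1,-0.2,7.8],[-0.1,-0.2,7.8]], yaw=[0,0,0,0,0])

```text
t: 16.77
position: [0.5966, 0.0258, 0.09]
tool_rot: [[-0.031, -1.0, 0.001], [-1.0, 0.031, 0.0], [-0.0, -0.001, -1.0]]
ft_force: [-0.1, 0.7, -0.8]
width: 0.033
finger_force: 60.5
```

>>> arm_command(slide=[[0,0,0.2],[0,0,0.4],[0,0,0.5],[0,0,0.5]], yaw=[0,0,0,0])

```text
t: 17.27
position: [0.5961, 0.0253, 0.0843]
tool_rot: [[-0.032, -0.999, -0.0], [-0.999, 0.032, -0.0], [0.0, 0.0, -1.0]]
ft_force: [0.4, 1.0, -1.8]
width: 0.033
finger_force: 60.5
```

>>> arm_command(slide=[[0,0,0.1],[0,0,0.2],[0,0,0.2]], yaw=[0,0,0])

```text
t: 17.65
position: [0.5962, 0.0254, 0.0834]
tool_rot: [[-0.032, -0.999, 0.001], [-0.999, 0.032, -0.0], [0.0, -0.001, -1.0]]
ft_force: [-4.3, -0.0, 7.2]
width: 0.0331
finger_force: 61.7
```

>>> arm_command(slide=[[0,0,0],[0,0,0],[0,0,0],[0,0,0]], yaw=[0,0,0,0], gripper=0.75)

```text
t: 18.15
position: [0.5961, 0.0254, 0.0822]
tool_rot: [[-0.032, -0.999, -0.0], [-0.999, 0.032, -0.0], [0.0, 0.0, -1.0]]
ft_force: [-0.6, 1.2, -0.9]
width: 0.0644
finger_force: 0.0
```

>>> arm_command(slide=[[0,0,-3],[0,0,-9],[0,0,-14],[0,0,-14]], yaw=[0,0,0,0])

```text
t: 18.65
position: [0.5985, 0.0258, 0.2272]
tool_rot: [[-0.032, -0.999, 0.008], [-1.0, 0.032, 0.002], [-0.002, -0.008, -1.0]]
ft_force: [-0.4, -0.8, -1.7]
width: 0.0642
finger_force: 0.0
```

Run:
```python
from h import *
snap("wrist","w9")
go(.50,.43,.20,-90)
```

```text
t18.70 head -91.8 slide [-40.1, 11.0, 2.5] yaw -0.032 rows 6.7
```

View pics/w9.png

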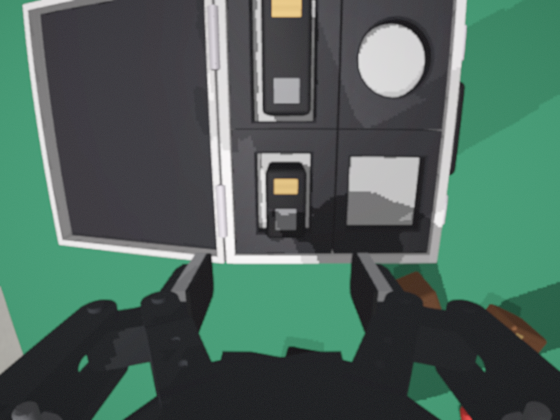

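The small battery stands inside the short pocket at (198,285). The motor is next.

>>> arm_command(slide=[[-40,11,2.5],[-40,11,2.5],[-40,11,2.5],[-40,11,2.5],[-40,11,2.5],[-40,11,2.5],[-40,11,2.5],[-40,11,2.5]], yaw=[0,0,0,0,0,0,0,0], gripper=1)

```text
t: 19.7
position: [0.4973, 0.4309, 0.1946]
tool_rot: [[-0.029, -1.0, -0.002], [-1.0, 0.029, -0.003], [0.003, 0.002, -1.0]]
ft_force: [0.3, -0.5, -0.9]
width: 0.0855
finger_force: 0.0
```

Run:
```python
from h import *
m,im,r=look("motor",np.array([.5,.44]),.05,"w10")
q=ctrl.place_of("motor","wrist")[0];print(q["p"],at_z(m,q["position"],0))
look("camera",np.array([.58,.286]),.05)
go(q0[0] if 0 else .499,.441,.022)
```

```text
motor p0.80 px [211. 279.] rect on top plane 498.2 441.1 [54.3 47.4] 69.2
0.95 [0.49631131 0.44518648 0.        ]
camera p0.78 px [ 36. 183.] rect on top plane 572.9 289.0 [57.4 62.5] 76.6
t19.95 head -91.9 slide [-1.3, 0.1, 17.5] yaw 0.000 rows 2.8
```

View pics/w10.png

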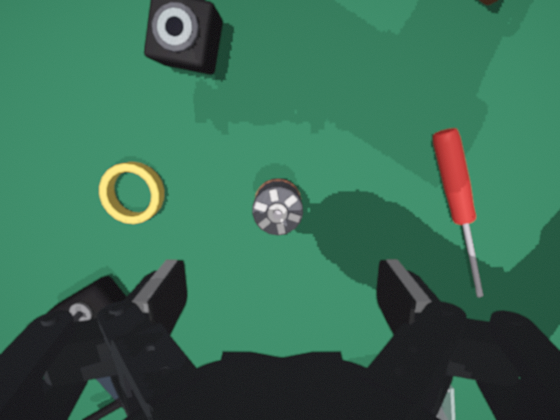

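The slim motor is at (207,278), clear of the ring at (192,131) and the controller at (295,90).

>>> arm_command(slide=[[-1.3,0,5],[-1.3,0,9],[-1.3,0,12],[-1.3,0,15],[-1.3,0,17.4],[-1.3,0,17.6],[-1.3,0,17.6]], yaw=[0,0,0,0,0,0,0])

```text
t: 20.82
position: [0.5001, 0.4416, 0.0222]
tool_rot: [[-0.033, -0.999, 0.001], [-0.999, 0.033, 0.001], [-0.001, -0.001, -1.0]]
ft_force: [0.3, 0.2, 0.6]
width: 0.0854
finger_force: 0.0
```

>>> arm_command(slide=[[0,0,0],[0,0,0],[0,0,0],[0,0,0],[0,0,0],[0,0,0]], yaw=[0,0,0,0,0,0], gripper=0)

```text
t: 21.58
position: [0.5001, 0.4425, 0.0228]
tool_rot: [[-0.031, -1.0, 0.002], [-1.0, 0.031, 0.002], [-0.002, -0.002, -1.0]]
ft_force: [0.6, -1.2, 5.6]
width: 0.0463
finger_force: 62.6
```

>>> arm_command(slide=[[0,0,-6],[0,0,-12],[0,0,-16],[0,0,-16]], yaw=[0,0,0,0])

```text
t: 22.08
position: [0.5005, 0.4432, 0.1857]
tool_rot: [[-0.032, -0.999, 0.004], [-0.999, 0.032, 0.006], [-0.006, -0.004, -1.0]]
ft_force: [0.3, 0.1, -2.4]
width: 0.046
finger_force: 63.2
```

```bash
python3 -c "
from h import *
go(.56,.17,.19,-91.8)
go(.4954,-.091,.17,-91.8)"
```

```text
t22.07 head -91.8 slide [27.1, -6.8, -0.6] yaw -0.000 rows 4.5
t22.07 head -91.8 slide [53.4, -1.2, 1.3] yaw -0.000 rows 8.6
```

>>> arm_command(slide=[[53.5,-1.2,1.2],[53.5,-1.2,1.2],[53.5,-1.2,1.2],[53.5,-1.2,1.2],[53.5,-1.2,1.2],[53.5,-1.2,1.2],[53.5,-1.2,1.2],[53.5,-1.2,1.2]], yaw=[0,0,0,0,0,0,0,0])

```text
t: 23.08
position: [0.4933, -0.06, 0.1691]
tool_rot: [[-0.032, -0.999, -0.001], [-0.999, 0.032, 0.0], [-0.0, 0.001, -1.0]]
ft_force: [1.1, 0.6, -3.1]
width: 0.0461
finger_force: 63.1
```

>>> arm_command(slide=[[0,0,0],[0,0,0]], yaw=[0,0])

```text
t: 23.32
position: [0.4938, -0.0585, 0.1692]
tool_rot: [[-0.034, -0.999, -0.002], [-0.999, 0.034, 0.0], [0.0, 0.002, -1.0]]
ft_force: [0.4, 0.7, -1.2]
width: 0.0462
finger_force: 63.1
```

Run:
```python
from h import *
snap("wrist","w11")
go(.4954,-.091,.086,-91.8)
```

```text
t23.38 head -91.8 slide [3.3, -0.2, 8.3] yaw -0.001 rows 1.4
```

View pics/w11.png

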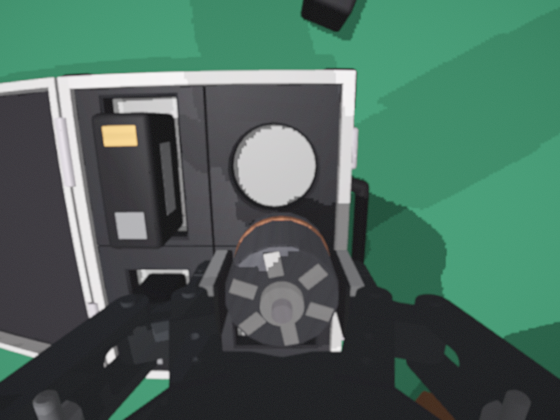

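The round pocket is centred at (165,275) and the motor is held upright at columns 230–335, so I move forward and lower.

>>> arm_command(slide=[[3.4,-0.2,0],[3.4,-0.2,2],[3.4,-0.2,5],[3.4,-0.2,7],[3.4,-0.2,8],[3.4,-0.2,8],[3.4,-0.2,8]], yaw=[0,0,0,0,0,0,0])

```text
t: 24.25
position: [0.4962, -0.0917, 0.0908]
tool_rot: [[-0.031, -1.0, 0.001], [-1.0, 0.031, 0.0], [-0.0, -0.001, -1.0]]
ft_force: [0.2, 0.8, -2.2]
width: 0.046
finger_force: 63.1
```

>>> arm_command(slide=[[0,0,0.2],[0,0,0.4],[0,0,0.6],[0,0,0.6]], yaw=[0,0,0,0])

```text
t: 24.75
position: [0.4954, -0.0923, 0.084]
tool_rot: [[-0.032, -0.999, -0.0], [-0.999, 0.032, -0.0], [0.0, 0.0, -1.0]]
ft_force: [-0.1, 0.7, -2.1]
width: 0.0461
finger_force: 63.1
```

>>> arm_command(slide=[[0,0,0.2],[0,0,0.3],[0,0,0.4],[0,0,0.4]], yaw=[0,0,0,0])

```text
t: 25.25
position: [0.4955, -0.0923, 0.0808]
tool_rot: [[-0.032, -0.999, 0.0], [-0.999, 0.032, -0.0], [0.0, -0.0, -1.0]]
ft_force: [-3.2, 1.4, 7.0]
width: 0.046
finger_force: 64.1
```

>>> arm_command(slide=[[0,0,0],[0,0,0],[0,0,0],[0,0,0]], yaw=[0,0,0,0], gripper=0.8)

```text
t: 25.75
position: [0.4956, -0.0922, 0.0801]
tool_rot: [[-0.032, -0.999, 0.0], [-0.999, 0.032, -0.0], [0.0, -0.0, -1.0]]
ft_force: [-1.0, 0.1, -0.6]
width: 0.068
finger_force: 0.0
```

>>> arm_command(slide=[[0,0,-3],[0,0,-9],[0,0,-14],[0,0,-14]], yaw=[0,0,0,0])

```text
t: 26.25
position: [0.4979, -0.0921, 0.2245]
tool_rot: [[-0.032, -0.999, 0.008], [-1.0, 0.032, 0.001], [-0.001, -0.008, -1.0]]
ft_force: [-0.5, 0.5, -1.2]
width: 0.0681
finger_force: 0.0
```

```bash
python3 -c "
from h import *
go(.577,.28,.20,-104)"
```

```text
t26.25 head -91.8 slide [-37.4, -6.7, 2.5] yaw 0.213 rows 6.1
```

>>> arm_command(slide=[[-37.4,-6.7,2.5],[-37.4,-6.7,2.5],[-37.4,-6.7,2.5],[-37.4,-6.7,2.5],[-37.4,-6.7,2.5],[-37.4,-6.7,2.5],[-37.4,-6.7,2.5],[-37.4,-6.7,2.5]], yaw=[0.21,0.21,0.21,0.21,0.21,0.21,0.21,0.21], gripper=1)

```text
t: 27.25
position: [0.5739, 0.2798, 0.1936]
tool_rot: [[-0.239, -0.971, -0.002], [-0.971, 0.239, -0.001], [0.002, 0.001, -1.0]]
ft_force: [0.3, -1.1, 0.4]
width: 0.0858
finger_force: 0.0
```

Run:
```python
from h import *
m,im,r=look("camera",np.array([.577,.287]),.05,"w12")
q=ctrl.place_of("camera","wrist")[0];print(q["p"],at_z(m,q["position"],0))
go(.577,.287,.022,-104)
```

```text
camera p0.95 px [200. 277.] rect on top plane 576.5 281.7 [58.7 53.8] 76.5
0.96 [ 5.77246724e-01  2.86235105e-01 -5.55111512e-17]
t27.40 head -103.9 slide [-0.9, -0.1, 17.3] yaw 0.001 rows 2.8
```

View pics/w12.png

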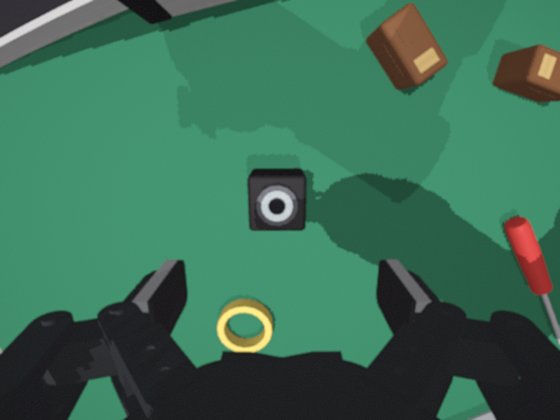

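The camera is square to the tool at (200,277), lens up and in the open.

>>> arm_command(slide=[[-0.6,-0.2,5],[-0.6,-0.2,9],[-0.6,-0.2,12],[-0.6,-0.2,15],[-0.6,-0.2,17.2],[-0.6,-0.2,17.4],[-0.6,-0.2,17.4]], yaw=[0,0,0,0,0,0,0])

```text
t: 28.28
position: [0.5784, 0.2844, 0.0222]
tool_rot: [[-0.24, -0.971, 0.001], [-0.971, 0.24, 0.001], [-0.001, -0.001, -1.0]]
ft_force: [0.6, -0.4, 0.7]
width: 0.0852
finger_force: 0.0
```

>>> arm_command(slide=[[0,0,0],[0,0,0],[0,0,0],[0,0,0],[0,0,0],[0,0,0]], yaw=[0,0,0,0,0,0], gripper=0)

```text
t: 29.02
position: [0.5787, 0.2854, 0.0227]
tool_rot: [[-0.239, -0.971, 0.002], [-0.971, 0.239, 0.001], [-0.002, -0.002, -1.0]]
ft_force: [0.1, -1.3, 6.4]
width: 0.0528
finger_force: 65.0
```

>>> arm_command(slide=[[0,0,-6],[0,0,-12],[0,0,-16],[0,0,-16]], yaw=[0,0,0,0])

```text
t: 29.52
position: [0.5792, 0.286, 0.1854]
tool_rot: [[-0.239, -0.971, 0.005], [-0.971, 0.239, 0.005], [-0.006, -0.004, -1.0]]
ft_force: [-0.2, -0.3, -3.3]
width: 0.053
finger_force: 65.6
```

```bash
python3 -c "
from h import *
go(.4992,.029,.17,-91.8)"
```

```text
t29.52 head -103.8 slide [26.9, 1.6, 1.4] yaw -0.210 rows 4.3
```

>>> arm_command(slide=[[26.9,1.6,1.4],[26.9,1.6,1.4],[26.9,1.6,1.4],[26.9,1.6,1.4],[26.9,1.6,1.4],[26.9,1.6,1.4],[26.9,1.6,1.4],[26.9,1.6,1.4]], yaw=[-0.21,-0.21,-0.21,-0.21,-0.21,-0.21,-0.21,-0.21])

```text
t: 30.52
position: [0.4982, 0.0285, 0.1668]
tool_rot: [[-0.031, -1.0, -0.0], [-1.0, 0.031, -0.0], [0.0, 0.0, -1.0]]
ft_force: [0.1, 0.0, -2.5]
width: 0.0527
finger_force: 65.4
```

Run:
```python
from h import *
m,im=snap("wrist","w13")
print([np.round(proj(m,p)) for p in [(.495,-.091,.108),(.4992,.029,.058)]])
go(.4992,.029,.088,-91.8)
```

```text
[array([ 28., 277.]), array([207., 278.])]
t30.57 head -91.8 slide [-0.1, -0.1, 7.9] yaw 0.001 rows 1.3
```

View pics/w13.png

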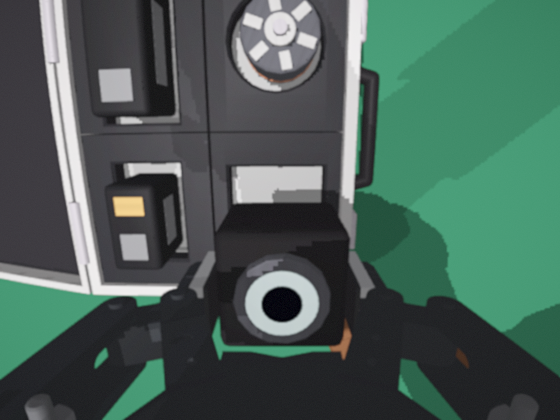

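The motor is seated in the round pocket at (45,277). The camera is over the square pocket, whose centre column is 278, with the lens up.

>>> arm_command(slide=[[-0.1,-0.2,3],[-0.1,-0.2,6],[-0.1,-0.2,7.4],[-0.1,-0.2,7.9],[-0.1,-0.2,7.9]], yaw=[0,0,0,0,0])

```text
t: 31.2
position: [0.5003, 0.0287, 0.0885]
tool_rot: [[-0.032, -1.0, 0.0], [-1.0, 0.032, -0.0], [0.0, -0.0, -1.0]]
ft_force: [0.3, 0.1, -2.3]
width: 0.053
finger_force: 65.3
```

>>> arm_command(slide=[[0,0,0.2],[0,0,0.4],[0,0,0.6],[0,0,0.6]], yaw=[0,0,0,0])

```text
t: 31.7
position: [0.4998, 0.0284, 0.082]
tool_rot: [[-0.032, -0.999, -0.0], [-0.999, 0.032, -0.0], [0.0, 0.0, -1.0]]
ft_force: [-0.2, -0.6, -2.9]
width: 0.0528
finger_force: 65.3
```

>>> arm_command(slide=[[0,0,0.1],[0,0,0.2],[0,0,0.2]], yaw=[0,0,0])

```text
t: 32.08
position: [0.4999, 0.0284, 0.0806]
tool_rot: [[-0.032, -0.999, 0.0], [-0.999, 0.032, -0.0], [0.0, -0.0, -1.0]]
ft_force: [-2.2, 0.2, 4.5]
width: 0.0533
finger_force: 66.1
```

>>> arm_command(slide=[[0,0,0],[0,0,0],[0,0,0],[0,0,0]], yaw=[0,0,0,0], gripper=0.83)

```text
t: 32.58
position: [0.4999, 0.0285, 0.0801]
tool_rot: [[-0.032, -0.999, 0.0], [-0.999, 0.032, 0.0], [-0.0, -0.0, -1.0]]
ft_force: [0.1, 0.7, -0.9]
width: 0.0707
finger_force: 0.0
```

>>> arm_command(slide=[[0,0,-3],[0,0,-9],[0,0,-15],[-6,0,-19],[-10,0,-19],[-10,0,-19],[-10,0,-19]], yaw=[0,0,0,0,0,0,0])

```text
t: 33.45
position: [0.5027, 0.1283, 0.2697]
tool_rot: [[-0.031, -1.0, -0.001], [-1.0, 0.031, -0.0], [0.001, 0.001, -1.0]]
ft_force: [-0.3, 0.2, 0.8]
width: 0.0709
finger_force: 0.0
```

Run:
```python
from h import *
_,w=snap("wrist"); _,s=snap("side")
cv2.imwrite("pics/f.png",np.hstack([cv2.resize(s[70:260,170:350],(398,420)),w[:,60:460]]))
```

```text
(no output)
```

View pics/f.png

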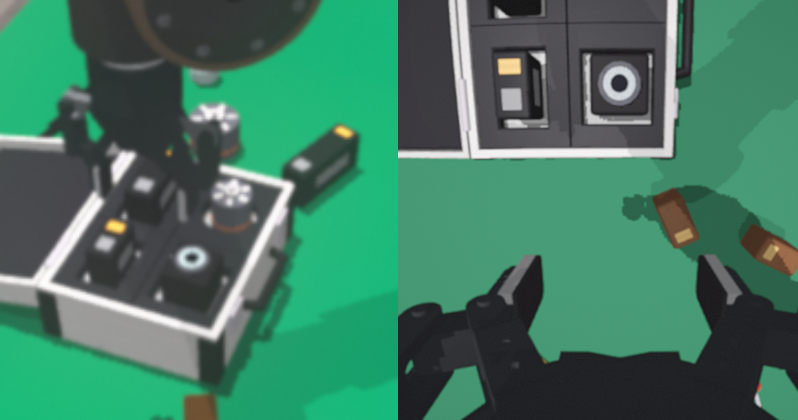

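All four parts are upright in their pockets, the camera at (82,618) with its lens up. The look-alikes stand untouched and the gripper is clear.

```bash
python3 -c "
from workcell import ctrl
print(ctrl.job_done())"
```

```text
the job is handed in; nothing more can be done
None
```

The case is packed and handed in after about 34 s of robot time: the medium battery, short battery, slim motor and camera are each upright in their pockets, the camera lens up, and the look-alikes were left standing.

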